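# Push the punch rack past the sprung chute gate

## Task

On the coppersmith's bench, press the long treadle bar beside the chute down with one fingertip so that the sprung gate sinks below the chute floor, and, while holding it down, push the wooden rack of punches along the chute with the other finger until the whole rack is past the gate. Then let go, so that the gate springs up behind the rack, and move clear. Only push the rack, never lift or tip it; do not let the gate touch it on the way, and leave everything else on the bench where it is.

Things in the scene. Friction and masses are not known exactly. Their poses are not given: they have to be found in the camera images.
- station: Fixed steel chute fixture, base plate 350 x 200 mm. Origin on the table top, under mid-chute at the gate; x is the direction in which the rack is pushed, z up. Level chute floor 62 mm above the table, from x = -180 mm (open end) to the end stop at +150 mm, 76 mm wide inside. Side y = -38 mm: a lip 6 mm thick, only 7 mm above the floor. Side y = +38 mm: a wall 6 mm thick, 23 mm high, like the end stop.
- gate_line (a point): Point on the chute floor, mid-chute at the gate; axes as the fixture's. The bay lies beyond it (x > 0). The gate's blade, an aluminium plate 6 mm thick along x, stands up here through a slot in the floor, covering fixture y = -56 to -2 mm, its top 22 mm above the floor when up.
- gate (a joint): Sprung gate's angle: 0 = up (blocking), 0.45 = stop, fully down; from 0.31 the blade is wholly below the chute floor. Blade and treadle bar are one piece, hinged on a rod parallel to the chute at fixture y = -110 mm, 80 mm above the table. Pressing the bar sinks the blade; it takes about 3 N to start and 6 N at the stop, and springs up when let go.
- bar_mid (a point): Middle of the treadle bar's top face: a flat aluminium strip 210 mm long (along the chute), 26 mm wide, moving with the gate. Fixture x = -60 mm (bar from -165 to +45 mm), y = -61 mm; 90 mm above the table when up, 74 at 0.32 rad, 70 at 0.40, 68 at the stop. Press it anywhere along its length; a fingertip can slide along it.
- rack: Loose wooden block 80 mm long (x, along the chute), 70 mm wide (y), 38 mm tall, with steel punch ends standing up to 22 mm above its top; 0.3 to 0.65 kg. Origin at the centre of its underside. It starts in the chute short of the gate, its front 25 to 52 mm before the gate, and slides on the floor.
- copper_cup: Bystander: small open copper cup, 68 mm across, 75 mm tall, standing beside the chute on the robot's side. Origin at its underside (tools: along their length).
- hammer: Bystander: hammer with a 200 mm wooden handle lying beside the chute on the robot's side. Origin at its underside (tools: along their length).
- copper_bowl: Bystander: shallow copper bowl, 100 mm across, 50 mm tall, on the far side of the chute fixture. Origin at its underside (tools: along their length).
- stake: Bystander: small mushroom-headed steel stake, 52 mm across, 80 mm tall, on the far side of the chute fixture. Origin at its underside (tools: along their length).
- tin: Bystander: closed steel can, 60 mm across, 90 mm tall, beyond the chute's closed end. Origin at its underside (tools: along their length).
- collar: Bystander: loose copper collar, 44 mm across, 22 mm tall, lying on the fixture's base plate beside the bay. Origin at its underside (tools: along their length).
- driver: Bystander: screwdriver, 170 mm long, lying before the open end of the chute. Origin at its underside (tools: along their length).
Mind the look-alikes: they are no part of the job. What is shaped like the rack but purple is not meant.

How it is judged:
On the way, in this order (a step that is already met when the one before it is completed fails the run):
1. a finger holds the gate down while the rack is still short of it (value of joint gate above 0.31 rad and contact force between the fingers and gate above 0.3 N and x of rack in the frame of station below -0.043 m), for 0.1 s.
2. the rack is crossing the gate, which a finger still holds down (value of joint gate above 0.31 rad and contact force between the fingers and gate above 0.3 N and x of rack in the frame of station between -0.01 and 0.035 m), for 0.05 s.
At the end, for the whole second after the job is handed in: The rack stands flat and at rest on the chute floor in the bay, its rear at least 3 mm past the gate's middle (its centre 43 to 115 mm past), and the gate is up again behind it (below 0.05 rad) (x of rack in the frame of station between 0.043 and 0.115 m and y of rack in the frame of station between -0.01 and 0.01 m and z of rack in the frame of station between 0.057 and 0.067 m and angle between rack's own z axis and vertical below 0.06 rad and linear speed of rack below 0.01 m/s and value of joint gate below 0.05 rad); the robot touches nothing.
It fails at once if the gate rubs, strikes or is rammed by the rack (more than 1.5 N between them) (contact force between rack and gate above 1.5 N).
It fails at once if the rack is lifted more than 10 mm off the chute floor or tipped more than 0.25 rad (z of rack in the frame of station above 0.072 m or angle between rack's own z axis and vertical above 0.25 rad).
It fails at once if a bystander is moved by more than 30 mm (distance of any of copper_cup, hammer, copper_bowl, stake, tin, collar, driver from where it was at the start of the episode above 0.03 m).
It also fails if it takes over 40 s, if anything falls off the work surface, if the arm or the gripper's body presses on something with over 40 N, if the wrist force passes 120 N, or if a joint passes its speed limit or range.

## Robot

A 6-joint arm with a two-finger parallel gripper is mounted at the origin on the work surface. World frame = base frame: x ahead of the robot, y to its left, z up, the work surface at z = 0. Lengths are in m, angles in rad, forces in N, time in s.
With the tool pointing down it reaches from about 0.35 to 0.975 m from the base axis. Payload 4.9 kg.
Tool frame: the origin (TCP) lies at the very end of the fingers, on their centre line; the grasp point (between the pads) lies 19 mm behind it; z points along the fingers, y is the line along which they close (so a half turn about z gives the same grasp; the last joint's range is limited). The gripper opens to 85 mm and grips with 20 to 120 N. Pads are 22 mm wide; open, the fingers measure 114 mm over their backs; the gripper's body (76 mm by 85 mm) begins 54 mm behind the grasp point. The pads swing forward as they close: fully open they stand 13 mm farther back than shut.
Start: joints at [1.144, 0.053, 1.613, -0, 1.476, -0.119], TCP at [0.189, 0.596, 0.231] pointing down, gripper open.
Joint ranges: [-3.01, 3.01], [-1.01, 2.22], [0.06, 2.58], [-1.02, 4.17], [0.09, 2.62], [-3.14, 3.14]. Speed limits (rad/s): [2.57, 2.57, 3.14, 3.14, 3.14, 3.14].

## Interface

Orientations are given as a rotation vector (axis times angle).
In Python, from station import ctrl gives the robot as it stands.
- The arm moves only by the shell command python3 -m crank 'ROWS' [OPENING] [FORCE]. ROWS is text: rows parted by semicolons, each of 4 numbers parted by spaces: the shift along the world's x, y, z in units of 0.5 m (1.0 is 0.5 m), then the turn about the world's z in units of 90 degrees (1.0 is 90 degrees). In form: x y z turn; .... A call has exactly 5 rows; each row shifts and turns the commanded pose from where the row before left it; what a row does not reach is not made up. A row lasts 1/12 s, in which the tool goes at most 41.7 mm and 7.16 degrees, less where a joint would pass 70% of its speed; a pose out of reach is approached as far as the arm can. A call with a number of a shift or a turn outside -1 to 1 is refused whole. A call with a gripper value outside its range is refused whole. OPENING is the opening in per cent of the stroke, from 0 (shut) to 100 (fully open), set as the call begins (- or left out, the last holds). The fingers move at their own pace and stop on an object; FORCE is the grip in N (left out, the last holds). Time passes only in rows, so rows that do not move let the fingers close, or fill a call up. It gives the time, the measured TCP pose, the force, the opening and the grip force at its end, in the units of the state.
- ctrl.get_obs(): the state, without advancing time (a new reading comes with each control period).
- ctrl.get_image(name): name is "scene" or "top" or "wrist"; returns (picture, depth): 480x640x3 uint8, red, green, blue; 480x640 float32, m along the optical axis (not along the pixel's ray), 0 where there is no reading.
- ctrl.get_calibration(name): a dict with "fx", "fy", "cx", "cy" (pixels), "extrinsics" (4x4, takes a point from world to camera coordinates). Camera axes: x right, y down, z forward; pixel columns grow to the right and rows downward; lengths in m; the calibration is good to about 2 mm. A picture is of the moment at which its call begins: read the wrist's pose just before it. get_calibration takes no time and is no camera call; for the wrist camera it gives the pose at the moment of the call.
- ctrl.finish_job(): hands the job in; it is judged then, once.
The state is a dict: "t": time; "q": joint angles; "dq": joint speeds; "effort": joint torques, N m; "tool_pos": TCP position; "tool_rot": TCP orientation; "contact_force": force on the tool from outside, world axes, zero at the start; "wrist_torque": the same for the moment, N m; "opening": finger opening in m; "grip_force": force on a finger pad.
Only numpy, scipy, OpenCV 4.12 (cv2) and the standard library are available. Lean on these libraries where they do the work, as an engineer would, in place of code of your own. Each camera call takes 0.05 s, during which the arm holds its last target. There are 200 camera calls.

## Working session

There is one attempt and no reset: what is moved stays moved. The work goes in short steps, Python scripts to look and compute and a shell command to move; the robot and the scene stay as the last step left them, time stands still between calls to the robot, and variables do not carry over. Pictures are saved under pics/ and viewed, at most 10 in all, crops included, and the job is handed in when it is done.

```bash
mkdir -p pics; ls
cat > h.py <<'E'
import numpy as np,cv2
from station import ctrl
def snap(n,f):
    im,d=ctrl.get_image(n); cv2.imwrite(f'pics/{f}.png',im[:,:,::-1]); np.savez(f'{f}.npz',im=im,d=d,**{k:np.array(v) for k,v in ctrl.get_calibration(n).items()}); return im,d
def world(f):
    z=np.load(f+'.npz'); d=z['d']; v,u=np.indices(d.shape)
    p=np.stack([(u-z['cx'])/z['fx']*d,(v-z['cy'])/z['fy']*d,d],-1)
    E=z['extrinsics']; return z['im'],(p-E[:3,3])@E[:3,:3],d
E
python3 - <<'E'
from h import *
snap('top','top0'); snap('scene','scene0')
o=ctrl.get_obs(); print({k:np.round(v,3) for k,v in o.items()})
E
```

```text
pics
{'t': np.float64(0.1), 'q': array([ 1.144,  0.053,  1.614, -0.   ,  1.476, -0.119]), 'dq': array([-0.   , -0.   , -0.002,  0.001,  0.001, -0.   ]), 'effort': array([-0.0000e+00, -3.9490e+01, -3.7136e+01, -0.0000e+00,  4.0000e-03,
        0.0000e+00]), 'tool_pos': array([0.189, 0.595, 0.23 ]), 'tool_rot': array([-4.810e-01, -3.104e+00,  3.000e-03]), 'contact_force': array([-0.1  ,  0.29 ,  0.447]), 'wrist_torque': array([-0.02 ,  0.031, -0.002]), 'grip_force': np.float64(0.0), 'opening': np.float64(0.085)}
```

View pics/top0.png

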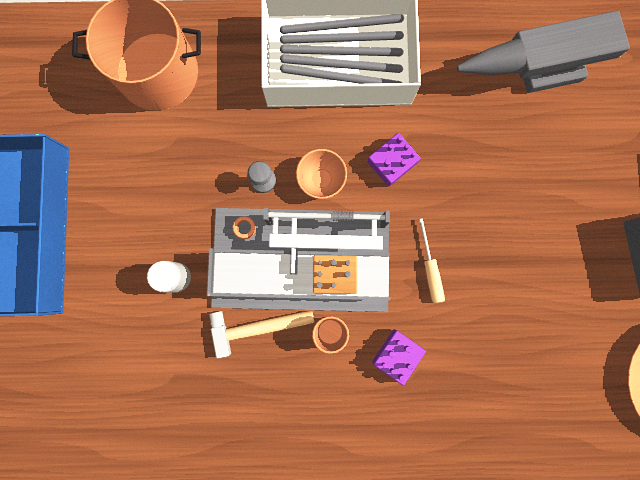

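View pics/scene0.png

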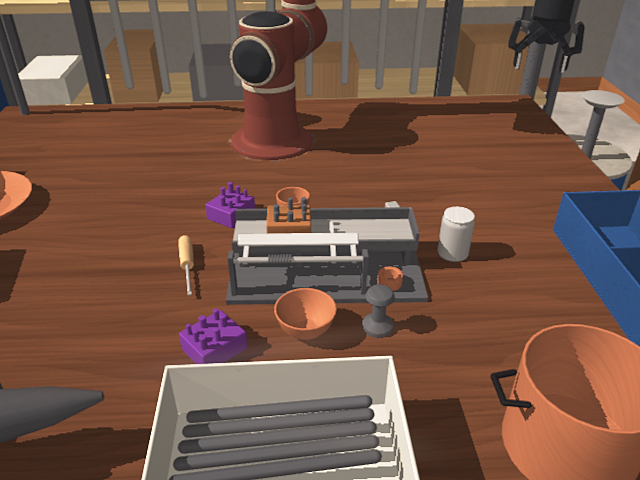

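The top view shows the chute at px (210-388, 208-310). Its open end is on the right and the end stop on the left. The bar is at (268-382, 241), the gate at (293, 260) and an orange rack at (335, 274). Three things could be the rack: the orange block (335,274), and purple blocks at (395,159) and (399,357). Only the orange one is wooden and stands in the chute, so I take that one and will measure it and confirm with a crop.

Run:
```python
from h import *
im,P,d=world('top0'); hsv=cv2.cvtColor(im,cv2.COLOR_RGB2HSV)
v,u=np.indices(d.shape); z=P[...,2]
def rect(m,n):
    q=P[m][:,:2].astype(np.float32); (c,s,a)=cv2.minAreaRect(q*1000)
    print(n,m.sum(),'c',np.round(c,1),'s',np.round(s,1),'a',round(a,2),'z',np.round(np.median(P[m][:,2]),4)); print(np.round(cv2.boxPoints((c,s,a)),1).tolist())
box=(u>200)&(u<395)&(v>200)&(v<315)
rect(box&(abs(z-.062)<.006)&(v>245)&(v<300),'floor')
rect(box&(abs(z-.090)<.004)&(v>232)&(v<250)&(hsv[...,1]<60),'bar')
rect(box&(abs(z-.100)<.006)&(hsv[...,1]>120)&(v>245)&(v<300),'racktop')
rect(box&(z<.03)&(z>.006),'base')
rect(box&(abs(z-.085)<.005)&(v>285),'wall')
for n,b in dict(cup=(312,350,315,355),hammer=(208,315,308,360),bowl=(295,348,148,200),collar=(232,257,214,240),driver=(415,446,215,305),tin=(145,190,258,295)).items():
    m=(u>b[0])&(u<b[1])&(v>b[2])&(v<b[3])&(z>.012); q=P[m]; print(n,np.round(np.r_[q.min(0),q.max(0)],3))
cv2.imwrite('pics/crop0.png',cv2.resize(im[200:365,200:440,::-1],None,fx=3.3,fy=3.3,interpolation=cv2.INTER_CUBIC))
```

```text
floor 5476 c [521.5 101.7] s [330.6  82.2] a 87.78 z 0.0612
[[474.1000061035156, -61.900001525878906], [556.2000122070312, -65.0], [569.0, 265.29998779296875], [486.8999938964844, 268.5]]
bar 1422 c [577.5  54.3] s [208.7  25.9] a 87.78 z 0.0893
[[560.5, -49.5], [586.4000244140625, -50.5], [594.4000244140625, 158.10000610351562], [568.5999755859375, 159.10000610351562]]
racktop 1471 c [516.6  39.1] s [78.3 69. ] a 89.23 z 0.0991
[[481.5, 0.4000000059604645], [550.5, -0.5], [551.5999755859375, 77.69999694824219], [482.6000061035156, 78.69999694824219]]
base 6314 c [544.6 105.4] s [352.1 212.9] a 88.0 z 0.0093
[[432.1000061035156, -66.80000305175781], [644.9000244140625, -74.19999694824219], [657.0999755859375, 277.6000061035156], [444.3999938964844, 285.0]]
wall 626 c [480.7 106.9] s [335.3  16.7] a 86.71 z 0.0842
[[462.79998779296875, -60.0], [479.3999938964844, -60.900001525878906], [498.6000061035156, 273.79998779296875], [482.0, 274.70001220703125]]
cup [0.372 0.015 0.012 0.488 0.081 1.002]
hammer [0.362 0.062 0.012 0.488 0.285 1.002]
bowl [0.488 0.012 0.012 0.764 0.108 1.002]
collar [0.488 0.062 0.012 0.64  0.239 1.002]
driver [ 0.461 -0.178  0.012  0.629  0.062  1.002]
tin [0.488 0.062 0.012 0.548 0.381 1.002]
```

View pics/crop0.png

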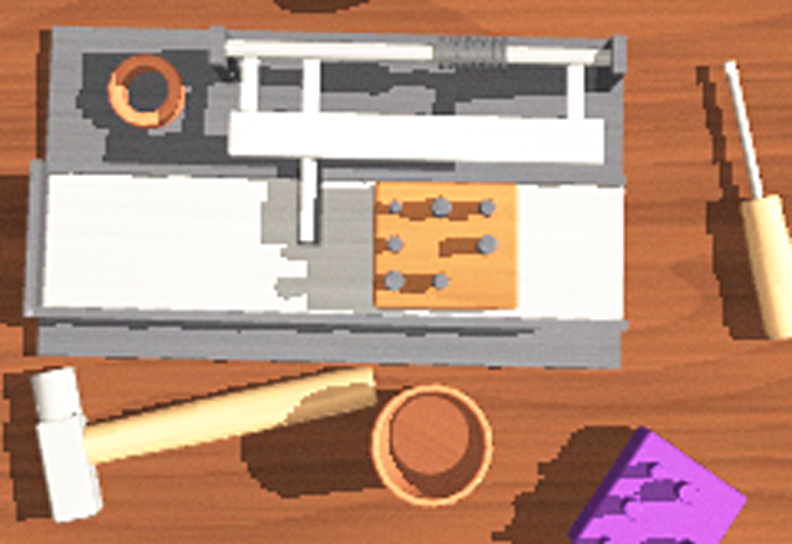

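The crop confirms it: the orange block with steel punches stands in the chute short of the gate, while the purple ones lie outside. The station origin is about (519, 117) mm and its x axis points along (0.039, 0.999). The rack is at station x ≈ -78 mm. I'm moving above the start pose with tool y along station y and the opening at about 46 mm.

```bash
cat > st.py <<'E'
from h import *
from scipy.spatial.transform import Rotation as R
O=np.array([.519,.1167]); a=np.radians(87.78); ex=np.array([np.cos(a),np.sin(a)]); ey=np.array([-ex[1],ex[0]])
def st():
    o=ctrl.get_obs(); p=o['tool_pos']; y=R.from_rotvec(o['tool_rot']).as_matrix()[:,1]
    print('t',round(float(o['t']),2),'st x,y,z mm',np.round(1000*np.array([(p[:2]-O)@ex,(p[:2]-O)@ey,p[2]]),1),'tooly deg',round(float(np.degrees(np.arctan2(y[1],y[0]))),2),'F',np.round(o['contact_force'],1),'open',round(float(o['opening']),4),'world',np.round(p,4))
if __name__=='__main__': st()
E
M='.0355 -.0622 0 -.0414'
R1='python3 -m crank'
python3 -m crank '.0355 -.0622 0 -.0414;.0355 -.0622 0 -.0414;.0355 -.0622 0 -.0414;.0355 -.0622 0 -.0414;.0355 -.0622 0 -.0414' 54 20
python3 -m crank '.0355 -.0622 0 -.0414;.0355 -.0622 0 -.0414;.0355 -.0622 0 -.0414;.0355 -.0622 0 -.0414;.0355 -.0622 0 -.0414'
python3 -m crank '.0355 -.0622 0 -.0414;.0355 -.0622 0 -.0414;.0355 -.0622 0 -.0414;.0355 -.0622 0 -.0414;.0355 -.0622 0 -.0414'
python3 -m crank '.0355 -.0622 0 -.0414;.0355 -.0622 0 -.0414;.0355 -.0622 0 -.0414;.0355 -.0622 0 -.0414;.0355 -.0622 0 -.0414'
python3 -m crank '0 0 0 0;0 0 0 0;0 0 0 0;0 0 0 0;0 0 0 0'
python3 st.py
```

```text
t: 0.52
tool_pos: [0.2783, 0.4384, 0.2306]
tool_rot: [-0.981, -2.984, 0.001]
contact_force: [0.1, -0.3, 1.2]
opening: 0.0461
grip_force: 0.0
t: 0.93
tool_pos: [0.367, 0.2829, 0.2309]
tool_rot: [-1.452, -2.786, 0.0]
contact_force: [1.1, -0.3, -0.6]
opening: 0.0461
grip_force: 0.0
t: 1.35
tool_pos: [0.4558, 0.1274, 0.2309]
tool_rot: [-1.884, -2.513, 0.0]
contact_force: [0.5, 0.8, -1.1]
opening: 0.0461
grip_force: 0.0
t: 1.77
tool_pos: [0.5446, -0.0281, 0.2307]
tool_rot: [-2.266, -2.175, 0.001]
contact_force: [-0.1, 1.2, -0.2]
opening: 0.0461
grip_force: 0.0
t: 2.18
tool_pos: [0.5439, -0.0252, 0.2312]
tool_rot: [-2.261, -2.181, -0.0]
contact_force: [-0.6, -0.1, -0.3]
opening: 0.0461
grip_force: 0.0
t 2.18 st x,y,z mm [-140.9  -30.3  231.2] tooly deg -2.05 F [-0.6 -0.1 -0.3] open 0.0461 world [ 0.5439 -0.0252  0.2312]
```

```bash
python3 -m crank '0 0 -.046 0;0 0 -.046 0;0 0 -.046 0;0 0 -.046 0;0 0 -.046 0' >/dev/null
python3 -m crank '0 0 0 0;0 0 0 0;0 0 0 0;0 0 0 0;0 0 0 0' >/dev/null; python3 st.py
python3 - <<'E'
from h import *
a,_=snap('top','top1'); b,_=snap('wrist','wr1'); c,_=snap('scene','sc1')
cv2.imwrite('pics/c1.png',np.hstack([cv2.resize(a[180:340,200:440],(400,300)),cv2.resize(c[160:310,170:430],(400,300))])[:,:,::-1])
E
```

```text
t 3.02 st x,y,z mm [-142.   -32.2  118.6] tooly deg -2.14 F [-0.8 -0.4 -0.3] open 0.0459 world [ 0.5457 -0.0265  0.1186]
```

View pics/c1.png

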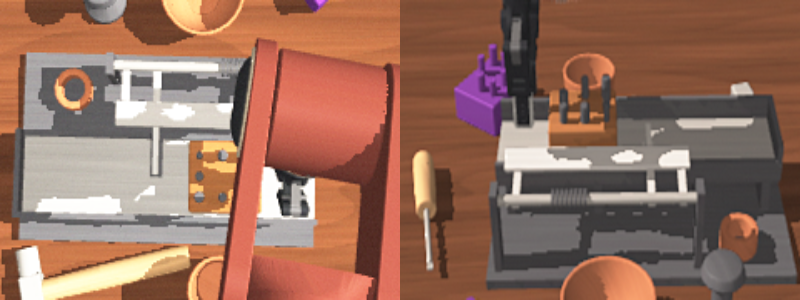

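View pics/wr1.png

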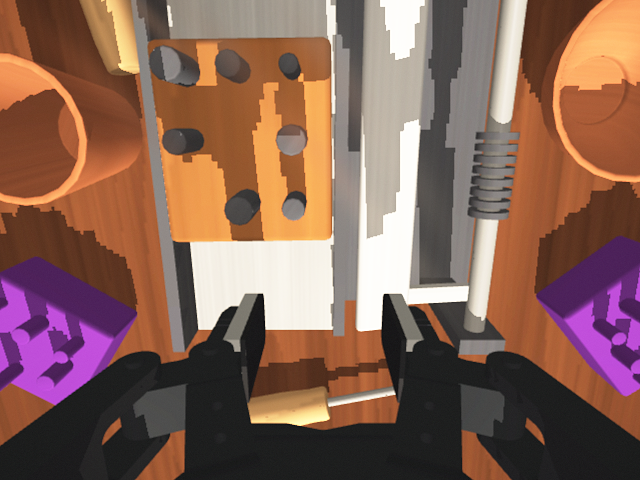

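The wrist view shows the left pad (250,310) in mid-chute behind the rack's rear edge (row 240), and the right pad (400,310) over the bar's near end. The rack is untouched. Next I press down in small steps.

```bash
python3 -m crank '0 0 -.01 0;0 0 -.01 0;0 0 -.01 0;0 0 -.01 0;0 0 -.01 0' >/dev/null;python3 st.py
python3 -m crank '0 0 -.006 0;0 0 -.006 0;0 0 -.006 0;0 0 0 0;0 0 0 0' >/dev/null;python3 st.py
python3 -m crank '0 0 -.006 0;0 0 -.006 0;0 0 0 0;0 0 0 0;0 0 0 0' >/dev/null;python3 st.py
```

```text
t 3.58 st x,y,z mm [-142.   -30.5   90.3] tooly deg -2.16 F [ 0.3 -0.3  0.2] open 0.0462 world [ 0.544  -0.0263  0.0903]
t 4.0 st x,y,z mm [-142.   -30.9   82.5] tooly deg -2.16 F [-3.2  0.5  2.7] open 0.0462 world [ 0.5444 -0.0264  0.0825]
t 4.42 st x,y,z mm [-142.1  -31.3   76.7] tooly deg -2.16 F [-1.1  0.1  4.7] open 0.046 world [ 0.5447 -0.0265  0.0767]
```

```bash
python3 -m crank '0 0 -.006 0;0 0 -.006 0;0 0 -.004 0;0 0 0 0;0 0 0 0' >/dev/null;python3 st.py
cat > bar.py <<'E'
from st import *
def look(n):
    snap('top',n); im,P,d=world(n); hsv=cv2.cvtColor(im,cv2.COLOR_RGB2HSV)
    q=P[...,:2]-O; sx=q@ex*1000; sy=q@ey*1000; z=P[...,2]*1000
    for nm,c in dict(barend=(15,40,-69,-53),blade=(-2,2,-35,-8),bay=(60,120,-20,20)).items():
        m=(sx>c[0])&(sx<c[1])&(sy>c[2])&(sy<c[3])&(z<130); print(nm,m.sum(),np.round(np.percentile(z[m],[10,50,90]),1))
    m=(hsv[...,1]>120)&(abs(z-100)<6)&(abs(sy)<40)&(sx>-135)&(sx<140)
    if m.sum()>50: print('rack front/rear x',np.round(np.percentile(sx[m],[1,99]),1),'y',np.round(np.percentile(sy[m],[1,99]),1))
import sys; look(sys.argv[1])
E
python3 bar.py b1
```

```text
t 4.83 st x,y,z mm [-142.1  -32.    69. ] tooly deg -2.16 F [-0.4  0.4  4.3] open 0.0462 world [ 0.5454 -0.0265  0.069 ]
barend 120 [68.4 70.7 73. ]
blade 29 [44.7 48.8 52.1]
bay 677 [59.1 61.2 63.2]
rack front/rear x [-116.2  -38.4] y [-34.7  32.8]
```

Bar top is at about 71 mm and the blade at about 49 mm, well below the 62 mm floor. I lower 1 mm more and push along the chute.

```bash
python3 -m crank '0 0 -.002 0;.0005 .012 0 0;.0005 .012 0 0;.0005 .012 0 0;.0005 .012 0 0' >/dev/null;python3 st.py
python3 -m crank '.0005 .012 0 0;.0005 .012 0 0;.0005 .012 0 0;.0005 .012 0 0;.0005 .012 0 0' >/dev/null;python3 st.py; python3 bar.py b2
```

```text
t 5.3 st x,y,z mm [-119.6  -31.7   68. ] tooly deg -2.15 F [-1.5 -6.5  4.7] open 0.0462 world [ 0.546  -0.0041  0.068 ]
t 5.72 st x,y,z mm [-89.6 -31.8  68. ] tooly deg -2.15 F [-1.2 -7.7  5.3] open 0.0461 world [0.5473 0.0259 0.068 ]
barend 120 [67.2 69.6 72.2]
blade 33 [ 97.4  99.2 101.3]
bay 674 [59.  61.2 63.2]
rack front/rear x [-76.9   1.8] y [-30.5  35.5]
```

```bash
python3 -m crank '.0005 .012 0 0;.0005 .012 0 0;.0005 .012 0 0;.0005 .012 0 0;.0005 .012 0 0' >/dev/null;python3 st.py
python3 -m crank '.0005 .012 0 0;.0005 .012 0 0;.0005 .012 0 0;.0005 .012 0 0;.0005 .012 0 0' >/dev/null;python3 st.py; python3 bar.py b3
```

```text
t 6.18 st x,y,z mm [-59.7 -31.9  68. ] tooly deg -2.16 F [-0.8 -6.7  6.3] open 0.0462 world [0.5486 0.0559 0.068 ]
t 6.6 st x,y,z mm [-29.6 -32.   68. ] tooly deg -2.15 F [-0.5 -6.9  6.2] open 0.0459 world [0.5498 0.0859 0.068 ]Traceback (most recent call last):
  File "bar.py", line 9, in <module>
    import sys; look(sys.argv[1])
                ~~~~^^^^^^^^^^^^^
  File "bar.py", line 6, in look
    m=(sx>c[0])&(sx<c[1])&(sy>c[2])&(sy<c[3])&(z<130); print(nm,m.sum(),np.round(np.percentile(z[m],[10,50,90]),1))
                                                                                 ~~~~~~~~~~~~~^^^^^^^^^^^^^^^^^
    return _quantile_unchecked(
        a, q, axis, out, overwrite_input, method, keepdims, weights)
    return _ureduce(a,
                    func=_quantile_ureduce_func,
    ...<5 lines>...
                    overwrite_input=overwrite_input,
                    method=method)
    r = func(a, **kwargs)
    result = _quantile(arr,
                       quantiles=q,
    ...<2 lines>...
                       out=out,
                       weights=wgt)
    slices_having_nans = np.isnan(arr[-1, ...])
                                  ~~~^^^^^^^^^
IndexError: index -1 is out of bounds for axis 0 with size 0
```

The arm hides the bar from the top camera, but the forces are steady (push about 7 N, press about 6 N). I continue to the end and slow down there.

```bash
python3 -m crank '.0005 .012 0 0;.0005 .012 0 0;.0005 .012 0 0;.0005 .012 0 0;.0005 .012 0 0' >/dev/null;python3 st.py
python3 -m crank '.0005 .012 0 0;.0005 .012 0 0;.0002 .006 0 0;0 .002 0 0;0 0 0 0' >/dev/null;python3 st.py
python3 - <<'E'
from h import *
a,_=snap('scene','sc2'); b,_=snap('wrist','wr2')
cv2.imwrite('pics/c2.png',np.hstack([cv2.resize(a[160:310,170:430],(400,300)),cv2.resize(b,(400,300))])[:,:,::-1])
E
```

```text
t 7.07 st x,y,z mm [  0.4 -32.1  68. ] tooly deg -2.15 F [-1.8 -6.7  6.6] open 0.0462 world [0.5511 0.1159 0.068 ]
t 7.48 st x,y,z mm [ 16.8 -32.   67.9] tooly deg -2.13 F [-0.5 -5.2  5.8] open 0.046 world [0.5517 0.1323 0.0679]
```

View pics/c2.png

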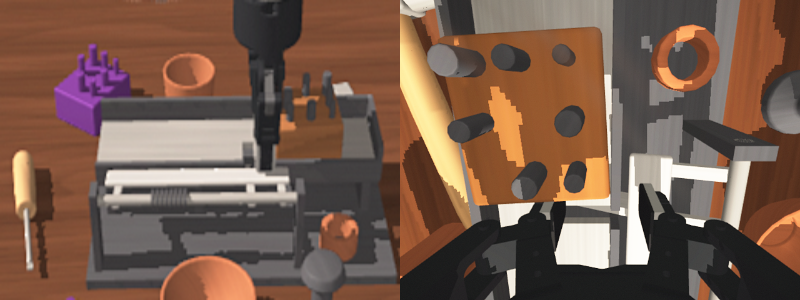

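The rack is fully past the gate: the bar is still down and the rack lies in the bay with the pad behind its rear edge. I back off a little with the bar held, then lift clear.

```bash
python3 -m crank '-.0002 -.006 0 0;-.0002 -.006 0 0;0 0 0 0;0 0 .006 0;0 0 .01 0' >/dev/null;python3 st.py
python3 -m crank '0 0 .02 0;0 0 .03 0;0 0 .04 0;0 0 .06 0;0 0 .06 0' >/dev/null
python3 -m crank '0 -.06 .06 0;0 -.07 0 0;0 -.07 0 0;0 -.07 0 0;0 -.07 0 0' >/dev/null
python3 -m crank '0 -.07 0 0;0 -.07 0 0;0 -.07 0 0;0 0 0 0;0 0 0 0' >/dev/null;python3 st.py;python3 bar.py b4
python3 - <<'E'
from h import *
z=np.load('b4.npz')['im']; cv2.imwrite('pics/c3.png',cv2.resize(z[120:370,130:450],(768,600))[:,:,::-1])
E
```

```text
t 8.0 st x,y,z mm [ 12.7 -31.1  75.3] tooly deg -2.15 F [-1.9  2.1  4.4] open 0.0461 world [0.5506 0.1282 0.0753]
t 9.25 st x,y,z mm [-263.8  -41.1  209.2] tooly deg -2.35 F [-1.1  1.3  0. ] open 0.0461 world [ 0.5499 -0.1484  0.2092]
barend 126 [86.4 89.1 91.8]
blade 33 [26.6 82.5 84.7]
bay 648 [ 85.4  99.3 114. ]
rack front/rear x [ 28.4 106.8] y [-33.6  35.7]
```

View pics/c3.png

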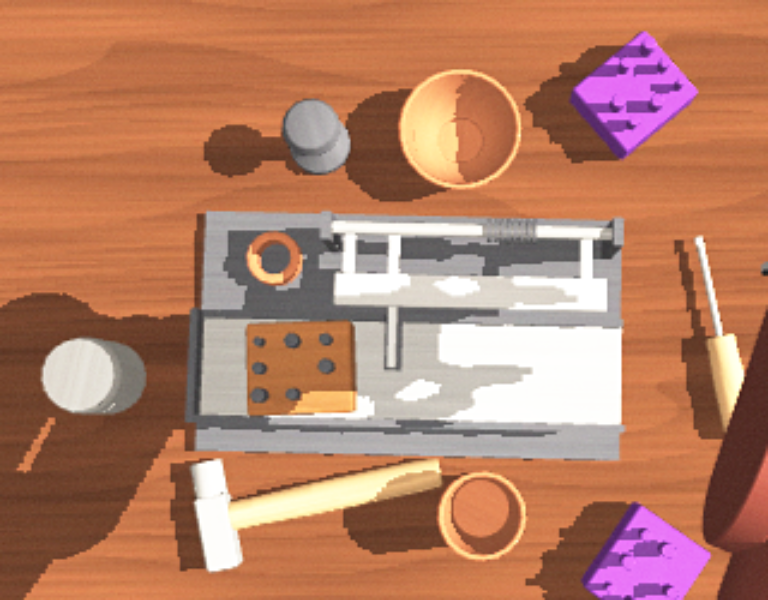

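The rack at (300,367) lies flat in the bay with its centre about 68 mm past the gate. The gate is up again (bar 89 mm, blade 83-84 mm), the bystanders haven't moved, and the arm is clear.

```bash
python3 -c "
from station import ctrl
print(ctrl.finish_job())"
```

```text
the job is handed in; nothing more can be done
None
```

The job is handed in: in the last picture the rack lies flat in the bay, its centre about 68 mm past the gate, with the gate up behind it, the bystanders in place and the arm clear; no verdict was returned.

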